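Ease the tight cap off the tall bead tube

TASK

Three capped bead tubes stand on the bench; the cap of the tallest one sits tight. Grip that cap from above and work it off by twisting it back and forth while pulling: about 25 degrees one way, then back to where it began (or past it to the other side), both with the cap still well down on its tube and rising only a few millimetres, then pull it straight up and off. Set the cap down gently, mouth down, in the empty one of the two square white trays and let go of it there; do not drop it.

Things in the scene. Friction and masses are not known exactly. Their poses are not given: they have to be found in the camera images.
- cap_centre (a point): Centre, half-way up, of the loose ridged aluminium cap on the tallest tube: 40 mm across, 40 mm high, 45 g, closed top, bore 32 mm wide and 32 mm deep, open downward. z up its axis; x and y start parallel to the tube's. Held only by friction of sprung ribs in the neck: 8 to 15 N of straight pull, about half while twisting (0.2 N m); turns any amount; off once risen 32 mm.
- tube_rim (a point): Centre of the top rim of the tallest tube, 125 mm above the bench; z up. Clear plastic, 30 mm across, gold beads inside, on a 60 mm round dark foot, fixed. The cap at first reaches from 32 mm below this rim to 8 mm above. The other two tubes, with caps on, are only 74 and 86 mm high and stand at least 85 mm away.
- tray_floor (a point): Centre of the inner floor (4 mm above the bench) of the empty square white tray, fixed to the bench. Outside 130 x 130 mm, inside 124 x 124 mm, rim 10 mm above the bench, x and y along its sides. The other tray of the same size is full of gold beads.
Mind the look-alikes: they are no part of the job. What is shaped like the part that bears cap_centre but purple is not meant.

How it is judged:
By the outcome, as a careful person would: the job done as asked, in the order asked, and still so for the second after the job is handed in, with the robot touching nothing.
It also fails if it takes over 48 s, if anything falls off the work surface, if the arm or the gripper's body presses on something with over 40 N, if the wrist force passes 120 N, or if a joint passes its speed limit or range.

ROBOT

A 6-joint arm with a two-finger parallel gripper is mounted at the origin on the work surface. World frame = base frame: x ahead of the robot, y to its left, z up, the work surface at z = 0. Lengths are in m, angles in rad, forces in N, time in s.
With the tool pointing down it reaches from about 0.275 to 0.75 m from the base axis. Payload 10.2 kg.
Tool frame: the origin (TCP) lies midway between the tips of the shut fingers; the grasp point (between the pads) lies 19 mm behind it; z points along the fingers, y is the line along which they close (so a half turn about z gives the same grasp; the last joint's range is limited). The gripper opens to 88 mm and grips with 3 to 60 N. Pads are 18 mm wide; open, the fingers measure 123 mm over their backs; the gripper's body (75 mm by 187 mm) begins 45 mm behind the grasp point.
Start: joints at [-1.512, 0.313, 1.498, -0, 1.331, -0.223], TCP at [0.146, -0.504, 0.239] pointing down, gripper open.
Joint ranges: [-2.94, 2.94], [-0.97, 2.17], [0.19, 2.56], [-1.23, 4.37], [0.02, 3.11], [-2.88, 2.88]. Speed limits (rad/s): [2.39, 2.39, 3.01, 3.14, 3.14, 3.14].

INTERFACE

Orientations are given as a 3x3 rotation matrix whose columns are the frame's x, y, z axes.
In Python, from workcell import manip gives the robot as it stands.
- The arm moves only by the tool apply_moves, never from a script. Its argument "commands" is a list of rows, each an object of numbers: "dx", "dy", "dz": the shift along the tool's x, y, z in m; "yaw": the turn about the tool's z in degrees; "gripper": the opening, from 0 (shut) to 1 (fully open). A call has 1 to 10 rows; each row shifts and turns the commanded pose from where the row before left it, along the tool's axes as they then stand; what a row does not reach is not made up. A row lasts 1/12 s, in which the tool goes at most 41.7 mm and 7.16 degrees, less where a joint would pass 70% of its speed; a pose out of reach is approached as far as the arm can. A call with a gripper value outside its range is refused whole. The fingers move at their own pace and stop on an object; "force" is the grip in N (left out, the last holds). Time passes only in rows, so rows that do not move let the fingers close. It gives the time, the measured TCP pose, the force, the opening and the grip force at its end, in the units of the state.
- manip.get_obs(): the state, without advancing time (a new reading comes with each control period).
- manip.camera(name): name is "side" or "top"; returns the picture (420x560x3 uint8, red, green, blue); there is no depth.
- manip.calibration(name): a dict with "mtx" (3x3 intrinsics, pixels), "cam_to_world" (4x4, takes a point from camera to world coordinates). Camera axes: x right, y down, z forward; pixel columns grow to the right and rows downward; lengths in m; the calibration is good to about 2 mm. A picture is of the moment at which its call begins. calibration takes no time and is no camera call.
- manip.sign_off(): hands the job in; it is judged then, once.
The state is a dict: "clock": time; "q": joint angles; "qvel": joint speeds; "effort": joint torques, N m; "tool_pos": TCP position; "orientation": TCP orientation; "contact_force": force on the tool from outside, world axes, zero at the start; "ft_torque": the same for the moment, N m; "grip_width": finger opening in m; "finger_force": force on a finger pad.
Only numpy, scipy, OpenCV 4.12 (cv2) and the standard library are available. Lean on these libraries where they do the work, as an engineer would, in place of code of your own. Each camera call takes 0.05 s, during which the arm holds its last target. There are 200 camera calls.

## Working session

There is one attempt and no reset: what is moved stays moved. The work goes in short steps, Python scripts to look and compute and a tool call to move; the robot and the scene stay as the last step left them, time stands still between calls to the robot, and variables do not carry over. Pictures are saved under pics/ and viewed, at most 10 in all, crops included, and the job is handed in when it is done.

Besides the shell and the picture viewer there is one more tool, called after "Call:" as name([rows], argument=value, ...), one row to a line, values as JSON. apply_moves: Moves the arm, as the interface text tells. Its arguments: {"type":"object","properties":{"commands":{"type":"array","items":{"type":"object","properties":{"dx":{"type":"number"},"dy":{"type":"number"},"dz":{"type":"number"},"yaw":{"type":"number"},"gripper":{"type":"number"}}}},"force":{"type":"number"}},"required":["commands"]}

```bash
mkdir -p pics; python3 - <<'E'
from workcell import manip
import cv2
for n in("side","top"):
    cv2.imwrite(f"pics/{n}0.png",manip.camera(n)[:,:,::-1]); c=manip.calibration(n); print(n,c["mtx"].tolist(),c["cam_to_world"].round(4).tolist())
o=manip.get_obs();print(o["clock"],o["tool_pos"],o["orientation"],o["grip_width"])
E
```

```text
side [[518.8898537456873, 0.0, 284.75389691032984], [0.0, 518.8898537456873, 206.2058053190353], [0.0, 0.0, 1.0]] [[-0.9776, -0.14, 0.1573, 0.3064], [-0.21, 0.7048, -0.6776, 0.9084], [-0.016, -0.6954, -0.7184, 1.0237], [0.0, 0.0, 0.0, 1.0]]
top [[520.4538688104049, 0.0, 278.1690956849141], [0.0, 520.4538688104049, 198.13972724319729], [0.0, 0.0, 1.0]] [[0.0259, -0.9888, 0.1469, 0.3654], [-0.9996, -0.0244, 0.0117, 0.0247], [-0.0079, -0.1472, -0.9891, 1.1425], [0.0, 0.0, 0.0, 1.0]]
0.1 [ 0.145944   -0.50408025  0.23822522] [[ 9.60561400e-01  2.78067962e-01 -6.74093599e-05]
 [ 2.78067845e-01 -9.60560710e-01  1.18167220e-03]
 [ 2.63834397e-04 -1.15381307e-03 -9.99999300e-01]] 0.08830668859331514
```

View pics/side0.png

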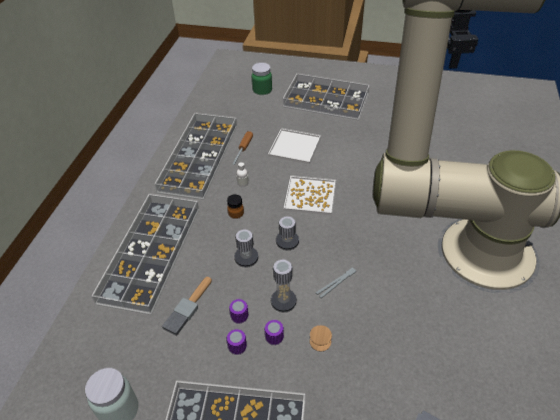

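View pics/top0.png

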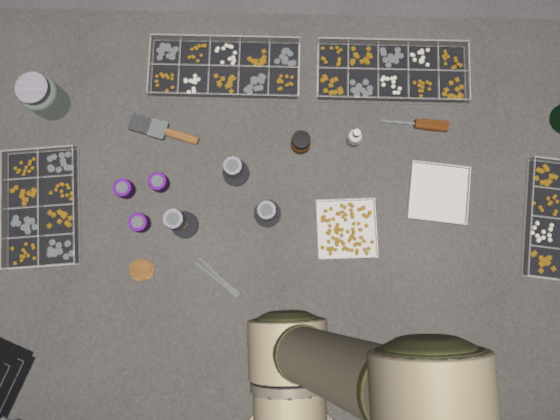

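The side view shows three silver-capped tubes with caps at (244,240), (287,228) and (283,270), matching top view (233,166), (266,210) and (173,218). The last has the longest clear tube below its cap and the largest lean in the top view, so it is the tallest. The purple caps at side (239,310), (236,341) and (274,331) are decoys. The empty tray is at side (295,145) and top (439,192), and the bead-filled tray is at top (347,228). I'll confirm the tube in an enlarged crop.

```bash
cat > h.py <<'E'
from workcell import manip
import numpy as np, cv2
def at(n,u,v,z):
    c=manip.calibration(n);M=np.array(c["cam_to_world"]);d=M[:3,:3]@np.linalg.inv(c["mtx"])@[u,v,1];o=M[:3,3]
    return (o+d*(z-o[2])/d[2]).round(4)
def px(n,p):
    c=manip.calibration(n);M=np.linalg.inv(c["cam_to_world"]);q=np.array(c["mtx"])@(M[:3,:3]@p+M[:3,3]);return (q[:2]/q[2]).round(1)
E
python3 - <<'E'
from h import *
s=cv2.imread("pics/side0.png");t=cv2.imread("pics/top0.png")
a=cv2.resize(s[210:320,225:325],(400,440),interpolation=2);b=cv2.resize(t[140:250,150:250],(400,440),interpolation=2)
cv2.imwrite("pics/crop.png",np.hstack([a,b]))
print("cap",at("top",173,218,.133),at("side",283,267,.133))
for n,im,r in(("top",t,(400,150,480,235)),("side",s,(262,122,328,168))):
    x0,y0,x1,y1=r;m=(im[y0:y1,x0:x1].min(2)>170).astype(np.uint8)
    c=max(cv2.findContours(m,0,2)[0],key=cv2.contourArea);q=cv2.minAreaRect(c);p=cv2.boxPoints(q)+[x0,y0]
    w=np.array([at(n,*k,.009) for k in p]);print(n,p.tolist(),w.tolist(),w.mean(0))
E
```

```text
cap [0.4711 0.241  0.133 ] [0.467  0.2465 0.133 ]
top [[405.9268264770508, 217.65853881835938], [412.37804412841797, 159.5975637435913], [473.29268646240234, 166.36585998535156], [466.84146881103516, 224.4268341064453]] [[0.4976, -0.2422, 0.009], [0.6277, -0.2578, 0.009], [0.6156, -0.3922, 0.009], [0.4861, -0.3745, 0.009]] [ 0.55675  -0.316675  0.009   ]
side [[268.5107841491699, 153.51598739624023], [273.782901763916, 126.40223121643066], [319.3382911682129, 135.26022338867188], [314.0661735534668, 162.3739776611328]] [[0.6233, -0.2557, 0.009], [0.6377, -0.3893, 0.009], [0.4873, -0.3721, 0.009], [0.4814, -0.2422, 0.009]] [ 0.557425 -0.314825  0.009   ]
```

View pics/crop.png

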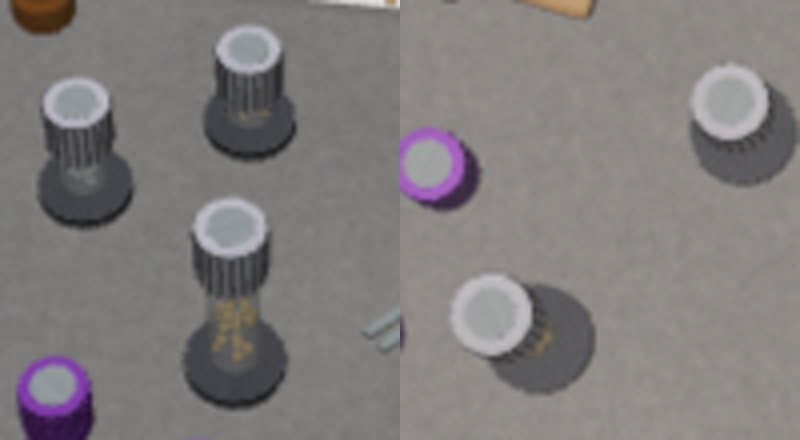

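The crop confirms it: the tube with its cap top at side (282.8,267) and top (172.8,218.5) has the long clear body with gold beads, and it is silver rather than purple.

```bash
python3 - <<'E'
from h import *
print(at("top",172.6,218.3,.133),at("side",282.6,266.9,.133))
print("foot",at("top",185.1,224.3,.008),at("side",283.6,300,.008))
# triangulate
from scipy.optimize import least_squares as L
print(L(lambda p:np.r_[px("top",p)-[172.6,218.3],px("side",p)-[282.6,266.9]],[.47,.243,.133],diff_step=1e-2).x)
o=manip.get_obs();R=np.array(o["orientation"]);print(R.T@(np.array([.469,.244,.20])-o["tool_pos"]))
E
```

```text
[0.4705 0.2417 0.133 ] [0.4679 0.2465 0.133 ]
foot [0.471  0.2405 0.008 ] [0.4679 0.2469 0.008 ]
[0.46996599 0.24275047 0.12822723]
[ 0.5183221  -0.62870086  0.0390874 ]
```

Call:
apply_moves([
  {"dx": 0.0185,"dy": -0.0225},
  {"dx": 0.0185,"dy": -0.0225},
  {"dx": 0.0185,"dy": -0.0225},
  {"dx": 0.0185,"dy": -0.0225},
  {"dx": 0.0185,"dy": -0.0225},
  {"dx": 0.0185,"dy": -0.0225},
  {"dx": 0.0185,"dy": -0.0225},
  {"dx": 0.0185,"dy": -0.0225},
  {"dx": 0.0185,"dy": -0.0225},
  {"dx": 0.0185,"dy": -0.0225},
])

```text
$.commands[0]: bad value
```

Call:
apply_moves([
  {"dx": 0.0185,"dy": -0.0225},
  {"dx": 0.0185,"dy": -0.0225},
  {"dx": 0.0185,"dy": -0.0225},
  {"dx": 0.0185,"dy": -0.0225},
  {"dx": 0.0185,"dy": -0.0225},
  {"dx": 0.0185,"dy": -0.0225},
  {"dx": 0.0185,"dy": -0.0225},
  {"dx": 0.0185,"dy": -0.0225},
  {"dx": 0.0185,"dy": -0.0225},
  {"dx": 0.0185,"dy": -0.0225},
])

```text
$.commands[0]: bad value
```

Call:
apply_moves([
  {"dx": 0.0185,"dy": -0.0225},
  {"dx": 0.0185,"dy": -0.0225},
  {"dx": 0.0185,"dy": -0.0225},
  {"dx": 0.0185,"dy": -0.0225},
  {"dx": 0.0185,"dy": -0.0225},
  {"dx": 0.0185,"dy": -0.0225},
  {"dx": 0.0185,"dy": -0.0225},
  {"dx": 0.0185,"dy": -0.0225},
  {},
  {},
])

```text
$.commands[0]: bad value
```

```bash
python3 - <<'E'
from h import *
o=manip.get_obs();R=np.array(o["orientation"]);print(o["clock"],o["tool_pos"],o["q"],R.round(4).tolist(),R.T@(np.array([.4695,.243,.165])-o["tool_pos"]))
im=[manip.camera(n)[:,:,::-1] for n in("side","top")]
a=cv2.resize(im[0][170:320,215:345],(390,450));b=cv2.resize(im[1][140:290,110:240],(390,450))
cv2.imwrite("pics/near1.png",np.hstack([a,b]))
t=np.array(o["tool_pos"]);print(px("side",t),px("top",t))
E
```

```text
0.1 [ 0.145944   -0.50408025  0.23822522] [-1.51244862e+00  3.13408212e-01  1.49832350e+00  1.66162915e-06
  1.33104454e+00 -2.23434888e-01] [[0.9606, 0.2781, -0.0001], [0.2781, -0.9606, 0.0012], [0.0003, -0.0012, -1.0]] [ 0.51851508 -0.62756089  0.07408616]
[446.4  58.2] [600.5 418.9]
```

View pics/near1.png

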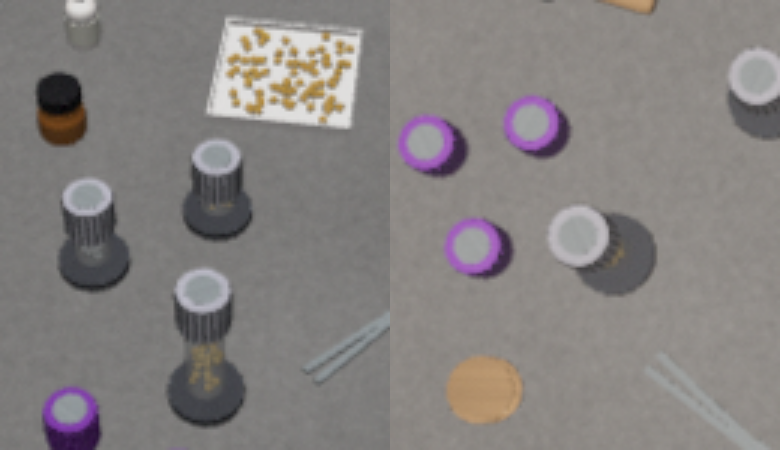

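The arm is not in this picture because all three calls were refused. Rows seem to need every field, so I'll try one that has them all.

Call:
apply_moves([
  {"dx": 0.0185,"dy": -0.0225,"dz": 0,"yaw": 0,"gripper": 1},
  {"dx": 0.0185,"dy": -0.0225,"dz": 0,"yaw": 0,"gripper": 1},
  {"dx": 0.0185,"dy": -0.0225,"dz": 0,"yaw": 0,"gripper": 1},
  {"dx": 0.0185,"dy": -0.0225,"dz": 0,"yaw": 0,"gripper": 1},
  {"dx": 0.0185,"dy": -0.0225,"dz": 0,"yaw": 0,"gripper": 1},
  {"dx": 0.0185,"dy": -0.0225,"dz": 0,"yaw": 0,"gripper": 1},
  {"dx": 0.0185,"dy": -0.0225,"dz": 0,"yaw": 0,"gripper": 1},
  {"dx": 0.0185,"dy": -0.0225,"dz": 0,"yaw": 0,"gripper": 1},
  {"dx": 0.0185,"dy": -0.0225,"dz": 0,"yaw": 0,"gripper": 1},
  {"dx": 0.0185,"dy": -0.0225,"dz": 0,"yaw": 0,"gripper": 1},
])

```text
clock: 1.03
tool_pos: [0.2613, -0.2353, 0.2387]
orientation: [[0.961, 0.278, 0.0], [0.278, -0.961, -0.0], [0.0, 0.0, -1.0]]
contact_force: [-0.4, 0.5, 0.0]
grip_width: 0.0878
finger_force: 0.0
```

Call:
apply_moves([
  {"dx": 0.0185,"dy": -0.0225,"dz": 0,"yaw": 0,"gripper": 1},
  {"dx": 0.0185,"dy": -0.0225,"dz": 0,"yaw": 0,"gripper": 1},
  {"dx": 0.0185,"dy": -0.0225,"dz": 0,"yaw": 0,"gripper": 1},
  {"dx": 0.0185,"dy": -0.0225,"dz": 0,"yaw": 0,"gripper": 1},
  {"dx": 0.0185,"dy": -0.0225,"dz": 0,"yaw": 0,"gripper": 1},
  {"dx": 0.0185,"dy": -0.0225,"dz": 0,"yaw": 0,"gripper": 1},
  {"dx": 0.0185,"dy": -0.0225,"dz": 0,"yaw": 0,"gripper": 1},
  {"dx": 0.0185,"dy": -0.0225,"dz": 0,"yaw": 0,"gripper": 1},
  {"dx": 0.0185,"dy": -0.0225,"dz": 0,"yaw": 0,"gripper": 1},
  {"dx": 0.0185,"dy": -0.0225,"dz": 0,"yaw": 0,"gripper": 1},
])

```text
clock: 1.87
tool_pos: [0.3765, 0.0324, 0.2388]
orientation: [[0.96, 0.278, 0.0], [0.278, -0.96, -0.0], [0.0, 0.0, -1.0]]
contact_force: [0.3, -0.8, -0.1]
grip_width: 0.0885
finger_force: 0.0
```

Call:
apply_moves([
  {"dx": 0.0185,"dy": -0.0225,"dz": 0,"yaw": 0,"gripper": 1},
  {"dx": 0.0185,"dy": -0.0225,"dz": 0,"yaw": 0,"gripper": 1},
  {"dx": 0.0185,"dy": -0.0225,"dz": 0,"yaw": 0,"gripper": 1},
  {"dx": 0.0185,"dy": -0.0225,"dz": 0,"yaw": 0,"gripper": 1},
  {"dx": 0.0185,"dy": -0.0225,"dz": 0,"yaw": 0,"gripper": 1},
  {"dx": 0.0185,"dy": -0.0225,"dz": 0,"yaw": 0,"gripper": 1},
  {"dx": 0.0185,"dy": -0.0225,"dz": 0,"yaw": 0,"gripper": 1},
  {"dx": 0.0185,"dy": -0.0225,"dz": 0,"yaw": 0,"gripper": 1},
  {"dx": 0,"dy": 0,"dz": 0.03,"yaw": 0,"gripper": 1},
  {"dx": 0,"dy": 0,"dz": 0.03,"yaw": 0,"gripper": 1},
])

```text
clock: 2.7
tool_pos: [0.4691, 0.2463, 0.1785]
orientation: [[0.96, 0.28, 0.003], [0.28, -0.96, 0.001], [0.003, 0.0, -1.0]]
contact_force: [-0.6, -0.3, -0.7]
grip_width: 0.0884
finger_force: 0.0
```

```bash
python3 - <<'E'
from h import *
im=[manip.camera(n)[:,:,::-1] for n in("side","top")]
o=manip.get_obs();R=np.array(o["orientation"]);print(o["clock"],o["tool_pos"],o["q"],R.T@(np.array([.4695,.243,.165])-o["tool_pos"]))
a=cv2.resize(im[0][170:320,215:345],(390,450));b=cv2.resize(im[1][140:290,110:240],(390,450))
cv2.imwrite("pics/near2.png",np.hstack([a,b]))
t=np.array(o["tool_pos"]);print(px("side",t),px("top",t))
E
```

```text
2.8 [0.46627338 0.24457951 0.17476612] [ 2.60375227e-01  3.79036260e-01  1.57955120e+00 -1.43687884e-05
  1.19155201e+00  1.54886568e+00] [0.00274223 0.00241754 0.00974262]
[283.2 254.1] [166.3 218.1]
```

View pics/near2.png

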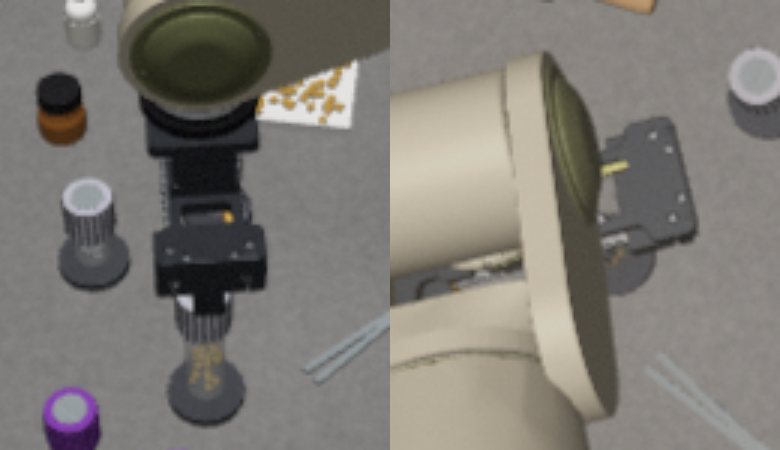

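Left half: the gripper is straddling the cap, with the front finger tip at about px (285,273) and the cap below it at (283,267). It is centred in line with the estimate, so I'll descend.

Call:
apply_moves([
  {"dx": 0.001,"dy": 0.001,"dz": 0.015,"yaw": 0,"gripper": 1},
  {"dx": 0,"dy": 0.001,"dz": 0.015,"yaw": 0,"gripper": 1},
  {"dx": 0,"dy": 0,"dz": 0.015,"yaw": 0,"gripper": 1},
  {"dx": 0,"dy": 0,"dz": 0.015,"yaw": 0,"gripper": 1},
  {"dx": 0,"dy": 0,"dz": 0.015,"yaw": 0,"gripper": 1},
  {"dx": 0,"dy": 0,"dz": 0,"yaw": 0,"gripper": 1},
  {"dx": 0,"dy": 0,"dz": 0,"yaw": 0,"gripper": 1},
  {"dx": 0,"dy": 0,"dz": 0,"yaw": 0,"gripper": 1},
])

```text
clock: 3.47
tool_pos: [0.4707, 0.2434, 0.1055]
orientation: [[0.961, 0.278, 0.002], [0.278, -0.961, 0.001], [0.002, 0.0, -1.0]]
contact_force: [0.8, 0.6, 0.2]
grip_width: 0.0882
finger_force: 0.0
```

Call:
apply_moves([
  {"dx": 0,"dy": 0,"dz": 0.003,"yaw": 0,"gripper": 0.5},
  {"dx": 0,"dy": 0,"dz": 0,"yaw": 0,"gripper": 0.3},
  {"dx": 0,"dy": 0,"dz": 0,"yaw": 0,"gripper": 0.3},
  {"dx": 0,"dy": 0,"dz": 0,"yaw": 0,"gripper": 0.3},
  {"dx": 0,"dy": 0,"dz": 0,"yaw": 0,"gripper": 0.3},
  {"dx": 0,"dy": 0,"dz": 0,"yaw": 0,"gripper": 0.3},
  {"dx": 0,"dy": 0,"dz": 0,"yaw": 0,"gripper": 0.3},
  {"dx": 0,"dy": 0,"dz": 0,"yaw": 0,"gripper": 0.3},
], force=10)

```text
clock: 4.13
tool_pos: [0.4699, 0.2434, 0.1007]
orientation: [[0.961, 0.278, 0.0], [0.278, -0.961, 0.0], [0.0, -0.0, -1.0]]
contact_force: [2.7, -0.6, 0.2]
grip_width: 0.0392
finger_force: 10.0
```

Call:
apply_moves([
  {"dx": 0,"dy": 0,"dz": 0,"yaw": 0,"gripper": 0.3},
  {"dx": 0,"dy": 0,"dz": 0,"yaw": 0,"gripper": 0.3},
  {"dx": 0,"dy": 0,"dz": 0,"yaw": 0,"gripper": 0.3},
], force=50)

```text
clock: 4.38
tool_pos: [0.47, 0.2433, 0.1008]
orientation: [[0.961, 0.278, 0.0], [0.278, -0.961, 0.0], [0.0, -0.0, -1.0]]
contact_force: [0.4, 0.9, -0.6]
grip_width: 0.0379
finger_force: 50.0
```

Call:
apply_moves([
  {"dx": 0,"dy": 0,"dz": -0.0003,"yaw": 3,"gripper": 0.3},
  {"dx": 0,"dy": 0,"dz": -0.0003,"yaw": 4,"gripper": 0.3},
  {"dx": 0,"dy": 0,"dz": -0.0003,"yaw": 4,"gripper": 0.3},
  {"dx": 0,"dy": 0,"dz": -0.0003,"yaw": 4,"gripper": 0.3},
  {"dx": 0,"dy": 0,"dz": -0.0003,"yaw": 4,"gripper": 0.3},
  {"dx": 0,"dy": 0,"dz": -0.0003,"yaw": 4,"gripper": 0.3},
  {"dx": 0,"dy": 0,"dz": 0,"yaw": 3,"gripper": 0.3},
  {"dx": 0,"dy": 0,"dz": 0,"yaw": 0,"gripper": 0.3},
  {"dx": 0,"dy": 0,"dz": 0,"yaw": 0,"gripper": 0.3},
  {"dx": 0,"dy": 0,"dz": 0,"yaw": 0,"gripper": 0.3},
])

```text
clock: 5.22
tool_pos: [0.4697, 0.2437, 0.1022]
orientation: [[0.986, -0.169, -0.0], [-0.169, -0.986, 0.001], [-0.001, -0.001, -1.0]]
contact_force: [0.4, 5.3, -5.2]
grip_width: 0.0381
finger_force: 50.0
```

```bash
python3 - <<'E'
from h import *
im=[manip.camera(n)[:,:,::-1] for n in("side","top")]
o=manip.get_obs();print(o["clock"],o["tool_pos"],o["q"],o["contact_force"],o["ft_torque"],o["finger_force"])
a=cv2.resize(im[0][200:320,225:345],(600,600))
cv2.imwrite("pics/tw.png",a)
E
```

```text
5.3167 [0.46965765 0.24367461 0.10220738] [2.56533706e-01 4.70112986e-01 1.65536669e+00 1.11299706e-03
 1.01636271e+00 1.99685895e+00] [ 1.2538216   4.73841449 -4.3842815 ] [ 0.85331908 -0.09682241 -0.03810838] 49.9984804910855
```

View pics/tw.png

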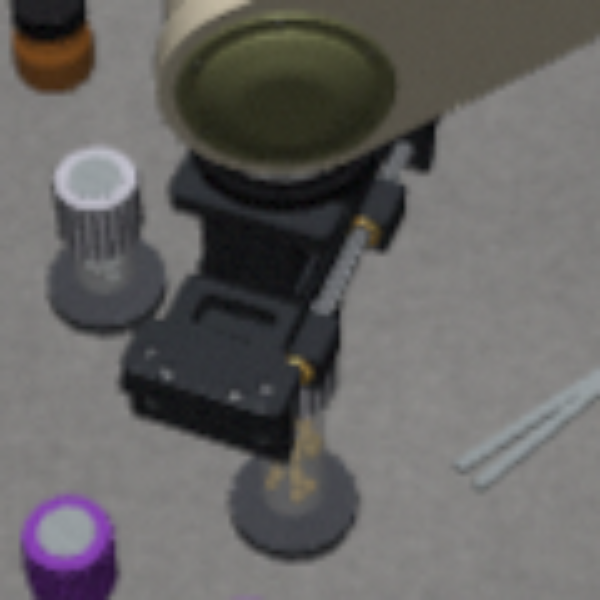

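The picture shows the gripper turned with the cap ribs at (320,390) between the fingers, and the tube and foot at (293,500) still upright. Measured turn is 26° with a 1.4 mm rise. Now I'll twist back, slightly past the start.

Call:
apply_moves([
  {"dx": 0,"dy": 0,"dz": -0.0003,"yaw": -3,"gripper": 0.3},
  {"dx": 0,"dy": 0,"dz": -0.0003,"yaw": -4,"gripper": 0.3},
  {"dx": 0,"dy": 0,"dz": -0.0003,"yaw": -4,"gripper": 0.3},
  {"dx": 0,"dy": 0,"dz": -0.0003,"yaw": -5,"gripper": 0.3},
  {"dx": 0,"dy": 0,"dz": -0.0003,"yaw": -5,"gripper": 0.3},
  {"dx": 0,"dy": 0,"dz": -0.0003,"yaw": -5,"gripper": 0.3},
  {"dx": 0,"dy": 0,"dz": 0,"yaw": -4,"gripper": 0.3},
  {"dx": 0,"dy": 0,"dz": 0,"yaw": -4,"gripper": 0.3},
  {"dx": 0,"dy": 0,"dz": 0,"yaw": 0,"gripper": 0.3},
  {"dx": 0,"dy": 0,"dz": 0,"yaw": 0,"gripper": 0.3},
])

```text
clock: 6.15
tool_pos: [0.4698, 0.2431, 0.1043]
orientation: [[0.913, 0.408, -0.0], [0.408, -0.913, -0.0], [-0.0, 0.0, -1.0]]
contact_force: [0.0, 0.6, -2.3]
grip_width: 0.0383
finger_force: 50.0
```

Call:
apply_moves([
  {"dx": 0,"dy": 0,"dz": -0.002,"yaw": 0,"gripper": 0.3},
  {"dx": 0,"dy": 0,"dz": -0.004,"yaw": 0,"gripper": 0.3},
  {"dx": 0,"dy": 0,"dz": -0.004,"yaw": 0,"gripper": 0.3},
  {"dx": 0,"dy": 0,"dz": -0.004,"yaw": 0,"gripper": 0.3},
  {"dx": 0,"dy": 0,"dz": -0.004,"yaw": 0,"gripper": 0.3},
  {"dx": 0,"dy": 0,"dz": -0.004,"yaw": 0,"gripper": 0.3},
  {"dx": 0,"dy": 0,"dz": -0.004,"yaw": 0,"gripper": 0.3},
  {"dx": 0,"dy": 0,"dz": -0.005,"yaw": 0,"gripper": 0.3},
  {"dx": 0,"dy": 0,"dz": -0.005,"yaw": 0,"gripper": 0.3},
  {"dx": 0,"dy": 0,"dz": -0.005,"yaw": 0,"gripper": 0.3},
])

```text
clock: 6.98
tool_pos: [0.4703, 0.2432, 0.1465]
orientation: [[0.913, 0.409, 0.001], [0.409, -0.913, 0.0], [0.001, 0.0, -1.0]]
contact_force: [-1.1, 0.2, -0.7]
grip_width: 0.0387
finger_force: 50.0
```

Call:
apply_moves([
  {"dx": 0,"dy": 0,"dz": -0.01,"yaw": 0,"gripper": 0.3},
  {"dx": 0,"dy": 0,"dz": -0.02,"yaw": 0,"gripper": 0.3},
  {"dx": 0,"dy": 0,"dz": -0.02,"yaw": 0,"gripper": 0.3},
  {"dx": 0,"dy": 0,"dz": -0.02,"yaw": 0,"gripper": 0.3},
  {"dx": 0,"dy": 0,"dz": -0.01,"yaw": 0,"gripper": 0.3},
  {"dx": 0,"dy": 0,"dz": 0,"yaw": 0,"gripper": 0.3},
  {"dx": 0,"dy": 0,"dz": 0,"yaw": 0,"gripper": 0.3},
])

```text
clock: 7.57
tool_pos: [0.4698, 0.2432, 0.2252]
orientation: [[0.912, 0.409, 0.0], [0.409, -0.912, 0.0], [0.0, 0.0, -1.0]]
contact_force: [-0.2, 0.7, -1.1]
grip_width: 0.0387
finger_force: 50.0
```

```bash
python3 - <<'E'
from h import *
im=manip.camera("side")[:,:,::-1]
o=manip.get_obs();print(o["clock"],o["tool_pos"],o["q"],o["contact_force"],o["grip_width"])
cv2.imwrite("pics/off.png",cv2.resize(im[180:320,215:345],(557,600)))
R=np.array(o["orientation"]);d=R.T@(np.array([.557,-.316,.2])-o["tool_pos"]);print(d,d/28)
p=(np.array(o["tool_pos"])+[.557,-.316,0])/2;print(R[:,0],R[:,1])
E
```

```text
7.6167 [0.46952334 0.24311496 0.22446974] [ 2.56031912e-01  3.33015099e-01  1.50813264e+00 -5.80424765e-05
  1.30179346e+00  1.40548249e+00] [ 0.15626298 -0.94444609 -1.00266246] 0.0381948917865496
[-0.14882149  0.54599318  0.02457804] [-0.00531505  0.01949976  0.00087779]
[ 0.91253218  0.40900271 -0.00133936] [ 4.09002872e-01 -9.12533081e-01 -1.66747178e-04]
```

View pics/off.png

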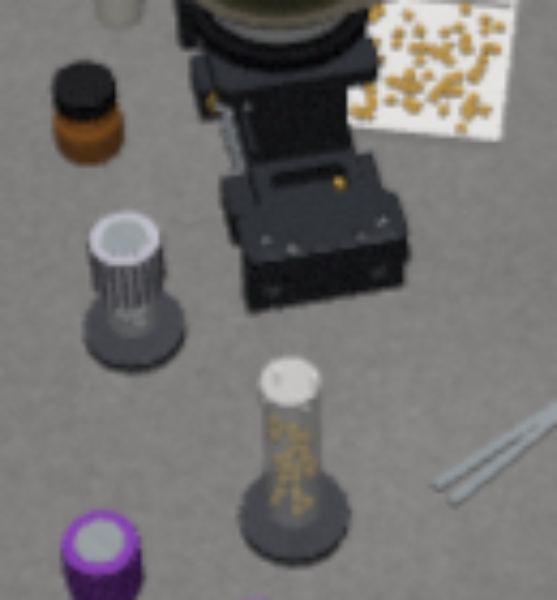

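The picture shows the tall tube's open rim at crop (290,380), with the tube still standing. The cap is held out of sight behind the gripper (width 38 mm), so it is off. Next I'll carry it to the tray.

Call:
apply_moves([
  {"dx": -0.002,"dy": 0.008,"dz": 0,"yaw": 0,"gripper": 0.3},
  {"dx": -0.004,"dy": 0.014,"dz": 0,"yaw": 0,"gripper": 0.3},
  {"dx": -0.006,"dy": 0.022,"dz": 0,"yaw": 0,"gripper": 0.3},
  {"dx": -0.006,"dy": 0.022,"dz": 0,"yaw": 0,"gripper": 0.3},
  {"dx": -0.006,"dy": 0.022,"dz": 0,"yaw": 0,"gripper": 0.3},
  {"dx": -0.006,"dy": 0.022,"dz": 0,"yaw": 0,"gripper": 0.3},
  {"dx": -0.006,"dy": 0.022,"dz": 0,"yaw": 0,"gripper": 0.3},
  {"dx": -0.006,"dy": 0.022,"dz": 0,"yaw": 0,"gripper": 0.3},
  {"dx": -0.006,"dy": 0.022,"dz": 0,"yaw": 0,"gripper": 0.3},
  {"dx": -0.006,"dy": 0.022,"dz": 0,"yaw": 0,"gripper": 0.3},
])

```text
clock: 8.45
tool_pos: [0.5012, 0.0389, 0.2244]
orientation: [[0.913, 0.409, -0.002], [0.409, -0.913, 0.0], [-0.002, -0.001, -1.0]]
contact_force: [-0.1, 0.0, -0.9]
grip_width: 0.0381
finger_force: 50.0
```

Call:
apply_moves([
  {"dx": -0.006,"dy": 0.022,"dz": 0,"yaw": 0,"gripper": 0.3},
  {"dx": -0.006,"dy": 0.022,"dz": 0,"yaw": 0,"gripper": 0.3},
  {"dx": -0.006,"dy": 0.022,"dz": 0,"yaw": 0,"gripper": 0.3},
  {"dx": -0.006,"dy": 0.022,"dz": 0,"yaw": 0,"gripper": 0.3},
  {"dx": -0.006,"dy": 0.022,"dz": 0,"yaw": 0,"gripper": 0.3},
  {"dx": -0.006,"dy": 0.022,"dz": 0,"yaw": 0,"gripper": 0.3},
  {"dx": -0.006,"dy": 0.022,"dz": 0,"yaw": 0,"gripper": 0.3},
  {"dx": -0.006,"dy": 0.022,"dz": 0,"yaw": 0,"gripper": 0.3},
  {"dx": -0.006,"dy": 0.022,"dz": 0,"yaw": 0,"gripper": 0.3},
  {"dx": -0.006,"dy": 0.022,"dz": 0,"yaw": 0,"gripper": 0.3},
])

```text
clock: 9.28
tool_pos: [0.5363, -0.1864, 0.2242]
orientation: [[0.913, 0.409, -0.002], [0.409, -0.913, 0.001], [-0.001, -0.002, -1.0]]
contact_force: [0.1, 0.4, 0.3]
grip_width: 0.038
finger_force: 50.0
```

Call:
apply_moves([
  {"dx": -0.006,"dy": 0.022,"dz": 0,"yaw": 0,"gripper": 0.3},
  {"dx": -0.006,"dy": 0.022,"dz": 0,"yaw": 0,"gripper": 0.3},
  {"dx": -0.006,"dy": 0.022,"dz": 0,"yaw": 0,"gripper": 0.3},
  {"dx": -0.006,"dy": 0.022,"dz": 0.02,"yaw": 0,"gripper": 0.3},
  {"dx": -0.004,"dy": 0.014,"dz": 0.03,"yaw": 0,"gripper": 0.3},
  {"dx": -0.002,"dy": 0.006,"dz": 0.03,"yaw": 0,"gripper": 0.3},
  {"dx": 0,"dy": 0,"dz": 0.03,"yaw": 0,"gripper": 0.3},
  {"dx": 0,"dy": 0,"dz": 0.02,"yaw": 0,"gripper": 0.3},
  {"dx": 0,"dy": 0,"dz": 0,"yaw": 0,"gripper": 0.3},
  {"dx": 0,"dy": 0,"dz": 0,"yaw": 0,"gripper": 0.3},
])

```text
clock: 10.12
tool_pos: [0.553, -0.2957, 0.0944]
orientation: [[0.913, 0.409, -0.002], [0.409, -0.913, 0.002], [-0.001, -0.002, -1.0]]
contact_force: [-0.7, -0.2, 0.4]
grip_width: 0.0385
finger_force: 50.0
```

```bash
python3 - <<'E'
from h import *
im=manip.camera("side")[:,:,::-1]
o=manip.get_obs();print(o["clock"],o["tool_pos"],o["q"],o["contact_force"],o["grip_width"])
cv2.imwrite("pics/tray1.png",cv2.resize(im[70:220,215:375],(640,600)))
R=np.array(o["orientation"]);t=np.array(o["tool_pos"]);print(R.T@(np.array([.557,-.316,t[2]])-t))
for z in(0,-.011,.029):print((px("side",t+[0,0,z])-[215,70])*4)
E
```

```text
10.1667 [ 0.55368465 -0.29606762  0.09602843] [-6.77320105e-01  6.68852950e-01  1.33360632e+00 -6.29067772e-05
  1.13859971e+00  4.72148752e-01] [0.88885988 0.21473052 0.00408193] 0.03818901818317384
[-5.12689262e-03  1.95449790e-02  8.81380160e-06]
[314.4 219.6]
[314.8 231.6]
[314.4 187.2]
```

View pics/tray1.png

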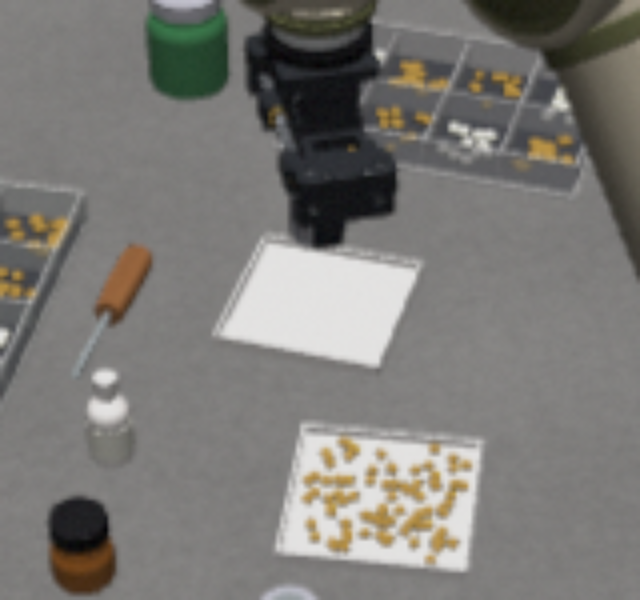

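The gripper is above the empty tray, with its finger tip at crop (318,235) and the tray at (320,300). The bead-filled tray at (380,495) is untouched. I'll centre 20 mm further and go down.

Call:
apply_moves([
  {"dx": -0.002,"dy": 0.007,"dz": 0.01,"yaw": 0,"gripper": 0.3},
  {"dx": -0.002,"dy": 0.007,"dz": 0.015,"yaw": 0,"gripper": 0.3},
  {"dx": -0.001,"dy": 0.0055,"dz": 0.015,"yaw": 0,"gripper": 0.3},
  {"dx": 0,"dy": 0,"dz": 0.015,"yaw": 0,"gripper": 0.3},
  {"dx": 0,"dy": 0,"dz": 0.01,"yaw": 0,"gripper": 0.3},
  {"dx": 0,"dy": 0,"dz": 0.005,"yaw": 0,"gripper": 0.3},
  {"dx": 0,"dy": 0,"dz": 0,"yaw": 0,"gripper": 0.3},
  {"dx": 0,"dy": 0,"dz": 0,"yaw": 0,"gripper": 0.3},
  {"dx": 0,"dy": 0,"dz": 0,"yaw": 0,"gripper": 0.3},
], force=30)

```text
clock: 10.92
tool_pos: [0.5575, -0.3158, 0.0264]
orientation: [[0.912, 0.409, 0.001], [0.409, -0.912, -0.001], [0.001, 0.002, -1.0]]
contact_force: [-0.3, -0.5, -0.2]
grip_width: 0.039
finger_force: 30.0
```

Now 14 mm above the expected touch, so I'll go slowly.

Call:
apply_moves([
  {"dx": 0,"dy": 0,"dz": 0.002,"yaw": 0,"gripper": 0.3},
  {"dx": 0,"dy": 0,"dz": 0.002,"yaw": 0,"gripper": 0.3},
  {"dx": 0,"dy": 0,"dz": 0.002,"yaw": 0,"gripper": 0.3},
  {"dx": 0,"dy": 0,"dz": 0.002,"yaw": 0,"gripper": 0.3},
  {"dx": 0,"dy": 0,"dz": 0.001,"yaw": 0,"gripper": 0.3},
  {"dx": 0,"dy": 0,"dz": 0.001,"yaw": 0,"gripper": 0.3},
  {"dx": 0,"dy": 0,"dz": 0,"yaw": 0,"gripper": 0.3},
  {"dx": 0,"dy": 0,"dz": 0,"yaw": 0,"gripper": 0.3},
])

```text
clock: 11.58
tool_pos: [0.557, -0.3155, 0.0153]
orientation: [[0.913, 0.409, -0.0], [0.409, -0.913, 0.0], [-0.0, -0.0, -1.0]]
contact_force: [-0.5, -0.3, -0.5]
grip_width: 0.0385
finger_force: 30.0
```

Call:
apply_moves([
  {"dx": 0,"dy": 0,"dz": 0.001,"yaw": 0,"gripper": 0.3},
  {"dx": 0,"dy": 0,"dz": 0,"yaw": 0,"gripper": 0.3},
  {"dx": 0,"dy": 0,"dz": 0,"yaw": 0,"gripper": 0.3},
])

```text
clock: 11.83
tool_pos: [0.5571, -0.3155, 0.0143]
orientation: [[0.913, 0.409, 0.0], [0.409, -0.913, 0.0], [0.0, 0.0, -1.0]]
contact_force: [-0.0, -0.2, -1.2]
grip_width: 0.0389
finger_force: 30.0
```

Call:
apply_moves([
  {"dx": 0,"dy": 0,"dz": 0.001,"yaw": 0,"gripper": 0.3},
  {"dx": 0,"dy": 0,"dz": 0,"yaw": 0,"gripper": 0.3},
  {"dx": 0,"dy": 0,"dz": 0,"yaw": 0,"gripper": 0.3},
])

```text
clock: 12.08
tool_pos: [0.557, -0.3154, 0.0132]
orientation: [[0.912, 0.409, -0.0], [0.409, -0.912, 0.0], [-0.0, -0.0, -1.0]]
contact_force: [0.4, -1.0, -0.9]
grip_width: 0.0387
finger_force: 30.0
```

Call:
apply_moves([
  {"dx": 0,"dy": 0,"dz": 0.001,"yaw": 0,"gripper": 0.3},
  {"dx": 0,"dy": 0,"dz": 0,"yaw": 0,"gripper": 0.3},
  {"dx": 0,"dy": 0,"dz": 0,"yaw": 0,"gripper": 0.3},
])

```text
clock: 12.33
tool_pos: [0.557, -0.3155, 0.0122]
orientation: [[0.913, 0.409, -0.0], [0.409, -0.913, 0.0], [-0.0, -0.0, -1.0]]
contact_force: [0.4, -0.2, -0.1]
grip_width: 0.0384
finger_force: 30.0
```

Call:
apply_moves([
  {"dx": 0,"dy": 0,"dz": 0.0005,"yaw": 0,"gripper": 0.3},
  {"dx": 0,"dy": 0,"dz": 0,"yaw": 0,"gripper": 0.3},
  {"dx": 0,"dy": 0,"dz": 0,"yaw": 0,"gripper": 0.3},
])

```text
clock: 12.58
tool_pos: [0.5571, -0.3155, 0.0118]
orientation: [[0.913, 0.409, -0.0], [0.409, -0.913, 0.0], [0.0, -0.0, -1.0]]
contact_force: [-0.5, 0.1, -0.0]
grip_width: 0.0386
finger_force: 30.0
```

Call:
apply_moves([
  {"dx": 0,"dy": 0,"dz": 0.0005,"yaw": 0,"gripper": 0.3},
  {"dx": 0,"dy": 0,"dz": 0,"yaw": 0,"gripper": 0.3},
  {"dx": 0,"dy": 0,"dz": 0,"yaw": 0,"gripper": 0.3},
])

```text
clock: 12.83
tool_pos: [0.5571, -0.3155, 0.0117]
orientation: [[0.912, 0.409, 0.0], [0.409, -0.912, -0.0], [0.0, 0.0, -1.0]]
contact_force: [-2.2, 0.8, 5.2]
grip_width: 0.039
finger_force: 30.0
```

The cap is touching with 5 N, as expected at z = 0.0117. I'll ease the grip, open partway and go straight up.

Call:
apply_moves([
  {"dx": 0,"dy": 0,"dz": 0,"yaw": 0,"gripper": 0.3},
  {"dx": 0,"dy": 0,"dz": 0,"yaw": 0,"gripper": 0.3},
  {"dx": 0,"dy": 0,"dz": 0,"yaw": 0,"gripper": 0.5},
  {"dx": 0,"dy": 0,"dz": 0,"yaw": 0,"gripper": 0.65},
  {"dx": 0,"dy": 0,"dz": 0,"yaw": 0,"gripper": 0.65},
  {"dx": 0,"dy": 0,"dz": 0,"yaw": 0,"gripper": 0.65},
  {"dx": 0,"dy": 0,"dz": 0,"yaw": 0,"gripper": 0.65},
], force=5)

```text
clock: 13.42
tool_pos: [0.557, -0.3154, 0.0111]
orientation: [[0.913, 0.409, -0.0], [0.409, -0.913, 0.0], [-0.0, -0.0, -1.0]]
contact_force: [0.8, 1.3, -0.5]
grip_width: 0.057
finger_force: 0.0
```

Call:
apply_moves([
  {"dx": 0,"dy": 0,"dz": -0.005,"yaw": 0,"gripper": 0.65},
  {"dx": 0,"dy": 0,"dz": -0.01,"yaw": 0,"gripper": 0.65},
  {"dx": 0,"dy": 0,"dz": -0.015,"yaw": 0,"gripper": 0.65},
  {"dx": 0,"dy": 0,"dz": -0.02,"yaw": 0,"gripper": 0.65},
  {"dx": 0,"dy": 0,"dz": -0.03,"yaw": 0,"gripper": 0.65},
  {"dx": 0,"dy": 0,"dz": -0.03,"yaw": 0,"gripper": 0.65},
  {"dx": 0,"dy": 0,"dz": -0.03,"yaw": 0,"gripper": 0.65},
  {"dx": 0,"dy": 0,"dz": -0.02,"yaw": 0,"gripper": 0.65},
  {"dx": 0,"dy": 0,"dz": 0,"yaw": 0,"gripper": 0.65},
  {"dx": 0,"dy": 0,"dz": 0,"yaw": 0,"gripper": 0.65},
])

```text
clock: 14.25
tool_pos: [0.5573, -0.3156, 0.1727]
orientation: [[0.913, 0.409, 0.002], [0.409, -0.912, -0.002], [0.001, 0.002, -1.0]]
contact_force: [-0.6, 0.2, -0.9]
grip_width: 0.0573
finger_force: 0.0
```

```bash
python3 - <<'E'
from h import *
im=manip.camera("side")[:,:,::-1]
cv2.imwrite("pics/done.png",cv2.resize(im[70:320,215:375],(384,600)))
E
```

```text
(no output)
```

View pics/done.png

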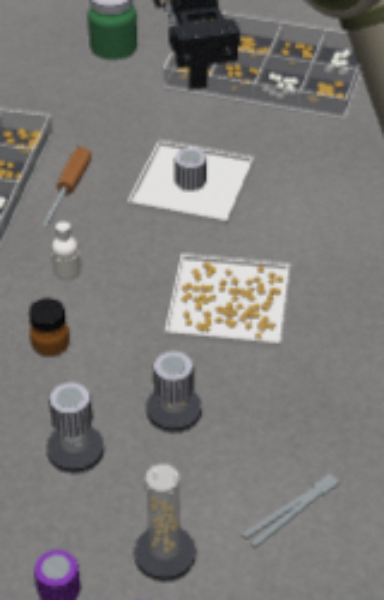

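The cap stands upright, closed top up, at crop (190,168) in the middle of the empty tray. The uncapped tube is at (163,520), and the gripper is well clear.

```bash
python3 -c "
from workcell import manip
print(manip.sign_off())"
```

```text
the job is handed in; nothing more can be done
None
```

The tallest tube's cap was twisted about 26° one way and back past its start, pulled straight off, and set mouth down in the middle of the empty tray; the job was handed in at about 14 s, and its verdict was not shown.

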